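Wedge the grinder's board tight

TASK

The grinder's board stands on a batten at its back only, so its front edge hangs just clear of the bench and chatters. Take the red wedge, lay it flat on the bench, thin end first, square to the front edge at the yellow mark, and push it straight in under the edge until it jams tight, so that it stays carrying the board when you let go. Be firm but gentle, do not jack the board up by force, and leave the other things where they are.

Things in the scene. Friction and masses are not known exactly. Their poses are not given: they have to be found in the camera images.
- wedge_mid (a point): Red plastic wedge, loose, 90 g, 140 mm long, 32 mm wide, flat below; its top slopes evenly from 25 mm high at the thick end to 4 mm at the thin end. This point: half-way along, mid-width, 7 mm above its underside. x axis points to the thin end (70 mm away), z up. Lies flat, any yaw, left or right of the board. Grip across its width from above, best about 35 mm from the thick end (19 mm high there).
- grinder_base: Bench grinder on a plywood board 280 mm wide (y), 290 mm deep (x), 18 mm thick, its first 90 mm free in front of the grinder. Fixed at its back. Origin: on the bench surface straight below the front edge, at the middle of the 44 mm wide yellow mark. x axis points from the edge in under the board (the way the wedge goes in), y along the edge, z up.
- gap (a point): Point 4 mm above the bench below the edge at the mark; axes as the board's. The gap from bench to board is between 8 and 16 mm, differs each time and no pose tells it: it must be felt. The wedge meets the edge 27 to 80 mm in. It springs 1 mm for 10 N: each further mm of wedge adds 2 to 4 N of push. A push of 12 to 22 N on the thick end with the wedge let go jams it well; under 10 N is loose, over 30 N forced.
- offcut: Wood offcut 120 x 45 x 22 mm, loose, a bystander; it and the wedge may lie in each other's places. Origin under its centre.
- paint_tin: Paint tin, 80 mm wide, 100 mm high, loose, a bystander. Origin under its centre.
- glue_bottle: Blue bottle, 60 mm wide, 170 mm high, loose, a bystander. Origin under its centre.
- hammer: Hammer lying on the bench, a bystander.
- screwdriver: Black screwdriver lying on the bench, a bystander.
- level: Spirit level 400 x 24 x 50 mm standing on its long edge, loose, a bystander. Origin under its centre.
- tub: Blue open tub 130 x 100 x 50 mm, loose, a bystander. Origin under its centre.
There are look-alikes about, which are no part of the job. Of the things that look like the part that bears wedge_mid, take the one that is farthest to the robot's right at the start.

How it is judged (in metres and radians):
At the end, for the whole second after the job is handed in: The wedge rests flat on the bench (0.06 rad), thin end at least 15 mm in under the front edge, within 20 mm of the mark's middle, square to the edge within 0.2 rad, and still pressed by the board with more than 4 N (contact force between wedge and grinder_base above 4 N and x of wedge_mid in the frame of grinder_base above -0.055 m and y of wedge_mid in the frame of grinder_base between -0.02 and 0.02 m and angle between the x axis of wedge_mid and the x axis of grinder_base, either way round below 0.2 rad and angle between wedge_mid's own z axis and vertical below 0.06 rad and height (world z) of wedge_mid between 0.003 and 0.012 m and linear speed of wedge below 0.01 m/s); the robot touches nothing.
It fails at once if The wedge is forced: wedge and board (or grinder) press on each other with more than 25 N (contact force between wedge and grinder_base above 25 N).
It fails at once if The robot hits or presses the grinder or its board with more than 15 N (contact force between any of the arm, the fingers and grinder_base above 15 N).
It fails at once if A bystander is moved by more than 25 mm (distance of any of offcut, paint_tin, glue_bottle, hammer, screwdriver, level, tub from where it was at the start of the episode above 0.025 m).
It also fails if it takes over 64 s, if anything falls off the work surface, if the arm or the gripper's body presses on something with over 40 N, if the wrist force passes 120 N, or if a joint passes its speed limit or range.

ROBOT

A 6-joint arm with a two-finger parallel gripper is mounted at the origin on the work surface. World frame = base frame: x ahead of the robot, y to its left, z up, the work surface at z = 0. Lengths are in mm, angles in rad, forces in N, time in s.
With the tool pointing down it reaches from about 275 to 750 mm from the base axis. Payload 10.2 kg.
Tool frame: the origin (TCP) lies between the finger pads; the fingertips stand 17 mm ahead of it and the grasp point (between the pads) lies 2 mm behind it (tips_ahead is the distance from the TCP to the fingertips, in mm); z points along the fingers, y is the line along which they close (so a half turn about z gives the same grasp; the last joint's range is limited). The gripper opens to 85 mm and grips with 20 to 120 N. Pads are 22 mm wide; open, the fingers measure 114 mm over their backs; the gripper's body (76 mm by 85 mm) begins 54 mm behind the grasp point. The pads swing forward as they close: fully open they stand 13 mm farther back than shut.
Start: joints at [-1.343, 0.313, 1.498, -0, 1.331, -0.223], TCP at [228.724, -472.564, 248.294] pointing down, gripper open.
Joint ranges: [-2.94, 2.94], [-0.97, 2.17], [0.19, 2.56], [-1.23, 4.37], [0.02, 3.11], [-2.88, 2.88]. Speed limits (rad/s): [2.39, 2.39, 3.01, 3.14, 3.14, 3.14].

INTERFACE

Orientations are given as a unit quaternion [w, x, y, z].
In Python, from rig import sense, capture, finish_job, boxes_of, tips_ahead gives the robot as it stands.
- The arm moves only by the tool drive_tool, never from a script. Its argument "commands" is text: rows parted by semicolons, each of 7 numbers parted by spaces: the shift along the world's x, y, z in units of 0.1 m (1.0 is 0.1 m), then the turn, a rotation vector about the world's x, y, z in units of pi/4 rad (1.0 is pi/4 rad), then the opening in per cent of the stroke, from 0 (shut) to 100 (fully open). A call has 1 to 20 rows; each row shifts and turns the commanded pose from where the row before left it; what a row does not reach is not made up. A row lasts 1/12 s, in which the tool goes at most 41.7 mm and 7.16 degrees, less where a joint would pass 70% of its speed; a pose out of reach is approached as far as the arm can. A call with a number of a shift or a turn outside -1 to 1 is refused whole. A call with a gripper value outside its range is refused whole. The fingers move at their own pace and stop on an object; "force" is the grip in N (left out, the last holds). Time passes only in rows, so rows that do not move let the fingers close. It gives the time, the measured TCP pose, the force, the opening and the grip force at its end, in the units of the state.
- sense(): the state, without advancing time (a new reading comes with each control period).
- capture(name): name is "scene" or "top" or "wrist"; returns a dict with "pixels" (480x640x3 uint8, blue, green, red), "fov_y" (degrees; the focal length in pixels is half the picture's height over the tangent of half this angle, whatever the lens; pixels are square), "cx", "cy" (the principal point, pixels), "position" and "attitude" of the camera in the world; the wrist camera has in their place "tool_from_camera" (4x4, takes a point from camera to tool coordinates, whose origin is the TCP and whose axes are the flange's). Camera axes: x right, y down, z forward; pixel columns grow to the right and rows downward; lengths in mm; the calibration is good to about 2 mm. A picture is of the moment at which its call begins: read the wrist's pose just before it. There is no depth.
- finish_job(): hands the job in; it is judged then, once.
Trained networks look in a picture, given as the dict that the camera call returned (one of the last four; its "shot" number tells which), for a name from the list of things; names that differ only in an ending like _2 or _b are one class to them, and where a whole thing is asked for, a point or a joint stands for the part that bears it (a point fixed in the world has none). Each returns a list of dicts, best first, with "confidence" (0 to 1); they miss things now and then, are a little off and sometimes report something else, mostly with a low value. They report only what shows in the picture. A call takes as long as a camera call. They do not tell look-alikes from the thing itself.
- boxes_of(picture, name): "position" ([column, row] in pixels, amid what is visible of it).
The state is a dict: "time_s": time; "joints": joint angles; "dq": joint speeds; "tau": joint torques, N m; "eef_pos": TCP position; "ee_rot": TCP orientation; "force": force on the tool from outside, world axes, zero at the start; "wrist_torque": the same for the moment, N m; "grip_width": opening from 0.0 (shut) to 1.0 (fully open); "grip_force": force on a finger pad.
Only numpy, scipy, OpenCV 4.12 (cv2) and the standard library are available. Lean on these libraries where they do the work, as an engineer would, in place of code of your own. Each camera call takes 0.05 s, during which the arm holds its last target. There are 200 camera calls.

## Working session

There is one attempt and no reset: what is moved stays moved. The work goes in short steps, Python scripts to look and compute and a tool call to move; the robot and the scene stay as the last step left them, time stands still between calls to the robot, and variables do not carry over. Pictures are saved under pics/ and viewed, at most 10 in all, crops included, and the job is handed in when it is done.

Besides the shell and the picture viewer there is one more tool, called as a command line: name --argument value ..., lists and objects as JSON in quotes. drive_tool: Moves the arm, as the interface text tells. Shifts and turns lie within -1 to 1; 1 stands for 0.1 m of shift or pi/4 rad of turn. Its arguments: {"type":"object","properties":{"commands":{"type":"string"},"force":{"type":"number"}},"required":["commands"]}

```bash
mkdir -p pics; cat > h.py <<'E'
import numpy as np, cv2
from rig import *
def R(q):
    from scipy.spatial.transform import Rotation as r
    return r.from_quat([q[1],q[2],q[3],q[0]]).as_matrix()
def cam(p, st=None):
    f=240/np.tan(np.radians(p["fov_y"])/2)
    if "tool_from_camera" in p:
        T=np.array(p["tool_from_camera"]); Rt=R(st["ee_rot"])
        return f,Rt@T[:3,:3],Rt@T[:3,3]+np.array(st["eef_pos"])
    a=np.array(p["attitude"]); 
    return f,(R(a) if a.size==4 else a.reshape(3,3)),np.array(p["position"])
def px2w(p,uv,z=0,st=None):
    f,Rc,c=cam(p,st); d=Rc@np.array([(uv[0]-p["cx"])/f,(uv[1]-p["cy"])/f,1]); return c+d*(z-c[2])/d[2]
def w2px(p,X,st=None):
    f,Rc,c=cam(p,st); v=Rc.T@(np.array(X)-c); return np.array([p["cx"]+f*v[0]/v[2],p["cy"]+f*v[1]/v[2]])
E
python3 - <<'E'
from h import *
s=sense();print({k:np.round(v,3) for k,v in s.items()})
for n in("scene","top"):
    p=capture(n);cv2.imwrite(f"pics/{n}0.png",p["pixels"]);print(n,p["fov_y"],p["position"],p["attitude"])
    for o in("wedge_mid","grinder_base","gap","offcut","level","tub","hammer","screwdriver","paint_tin","glue_bottle"):
        for b in boxes_of(p,o)[:4]:print(o,np.round(b["position"]),round(b["confidence"],2),np.round(px2w(p,b["position"],10)))
E
```

```text
{'time_s': np.float64(0.0), 'joints': array([-1.343,  0.313,  1.498,  0.   ,  1.331, -0.223]), 'dq': array([ 0.   , -0.   ,  0.   , -0.001, -0.   ,  0.001]), 'tau': array([-1.0000e-03, -4.1227e+01, -2.5974e+01, -0.0000e+00,  4.0000e-03,
       -0.0000e+00]), 'eef_pos': array([ 228.653, -472.324,  247.758]), 'ee_rot': array([-0.001,  0.975,  0.223, -0.   ]), 'force': array([-0.711,  0.358,  0.26 ]), 'wrist_torque': array([ 0.013, -0.05 , -0.022]), 'grip_force': np.float64(0.0), 'grip_width': np.float64(0.999)}
scene 43.24015899420246 [1521.19943677   86.03513433 1298.94232825] [-0.22462343  0.63466708  0.69913712 -0.2407266 ]
wedge_mid [208. 223.] 0.97 [ 476. -326.   10.]
wedge_mid [252. 234.] 0.8 [ 502. -198.   10.]
wedge_mid [255. 179.] 0.8 [ 297. -223.   10.]
wedge_mid [350. 205.] 0.57 [372.  61.  10.]
grinder_base [317. 322.] 0.72 [762.   6.  10.]
grinder_base [512. 298.] 0.49 [643. 491.  10.]
grinder_base [553. 246.] 0.18 [465. 618.  10.]
gap [314. 325.] 0.95 [770.   1.  10.]
gap [112. 237.] 0.35 [ 552. -573.   10.]
offcut [445. 232.] 0.66 [444. 329.  10.]
level [555. 246.] 0.87 
[... 445 characters left out ...]
71]
wedge_mid [398. 258.] 0.84 [ 497. -196.   10.]
wedge_mid [415. 322.] 0.81 [ 314. -239.   10.]
wedge_mid [446. 270.] 0.62 [ 462. -332.   10.]
wedge_mid [311. 304.] 0.56 [374.  59.  10.]
grinder_base [329. 163.] 0.62 [781.  -3.  10.]
gap [161. 214.] 0.55 [644. 487.  10.]
offcut [530. 245.] 0.6 [ 527. -577.   10.]
offcut [212. 284.] 0.58 [439. 341.  10.]
offcut [201. 179.] 0.57 [741. 369.  10.]
level [114. 283.] 0.68 [447. 622.  10.]
tub [325. 165.] 0.68 [774.   9.  10.]
tub [160. 215.] 0.59 [641. 490.  10.]
hammer [529. 243.] 0.63 [ 531. -575.   10.]
screwdriver [494. 213.] 0.87 [ 622. -477.   10.]
paint_tin [202. 179.] 0.69 [742. 366.  10.]
glue_bottle [460. 172.] 0.72 [ 745. -385.   10.]
```

View pics/top0.png

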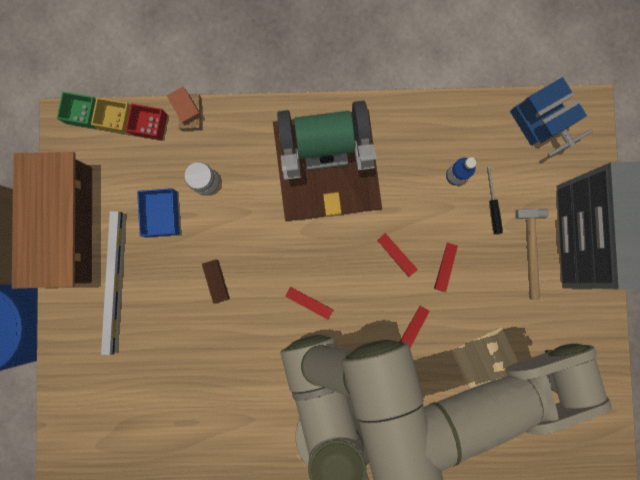

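```bash
python3 - <<'E'
import cv2
a=cv2.imread("pics/top0.png")[215:350,290:480];cv2.imwrite("pics/c0.png",cv2.resize(a,None,fx=4,fy=4,interpolation=2))
E
```

```text
(no output)
```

View pics/c0.png

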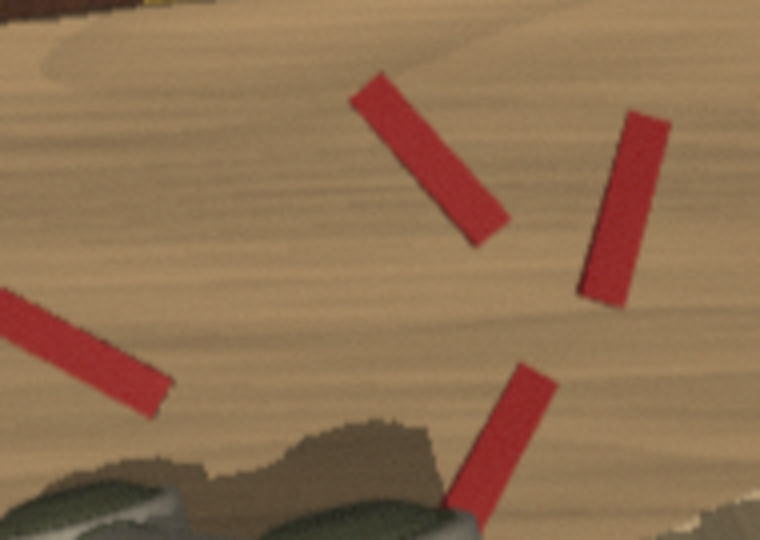

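The top view shows four red wedges, at pixels (398,255), (446,267), (415,325) and (309,303). The one farthest to the robot's right is (446,267), near world (465,-332). The board's yellow mark is at (332,204).

```bash
python3 - <<'E'
from h import *
s=sense();Rt=R(s["ee_rot"]);print("tool x,y",Rt[:,0],Rt[:,1])
for n in("scene","top"):
    p=capture(n);h=cv2.cvtColor(p["pixels"],cv2.COLOR_BGR2HSV)
    for nm,m,z in(("red",((h[...,0]<6)|(h[...,0]>174))&(h[...,1]>150)&(h[...,2]>90),10),("yel",(h[...,0]>18)&(h[...,0]<30)&(h[...,1]>150)&(h[...,2]>110),30)):
        k,l,st,c=cv2.connectedComponentsWithStats(m.astype(np.uint8))
        for i in range(1,k):
            if st[i,4]<80: continue
            v,u=np.where(l==i)
            W=np.array([px2w(p,(a,b),z)[:2] for a,b in zip(u,v)],np.float32)
            print(n,nm,st[i,4],np.round(c[i]),[np.round(x,1) for x in cv2.minAreaRect(W)], np.round(cv2.boxPoints(cv2.minAreaRect(W))).tolist())
p=capture("scene");cv2.imwrite("pics/s1.png",cv2.resize(p["pixels"][120:370,120:420],None,fx=2.6,fy=2.4,interpolation=2))
E
```

```text
tool x,y [ 9.00115551e-01  4.35651230e-01 -1.47155324e-05] [ 4.35651229e-01 -9.00115551e-01 -3.45934008e-05]
scene red 493 [255. 177.] [array([ 290.6, -224.2]), array([ 42.6, 157.5]), np.float64(62.9)] [[211.0, -207.0], [351.0, -279.0], [370.0, -241.0], [230.0, -169.0]]
scene red 549 [350. 206.] [array([375.9,  63.3]), array([150.7,  45.2]), np.float64(56.4)] [[315.0, 13.0], [353.0, -12.0], [436.0, 114.0], [399.0, 139.0]]
scene red 571 [208. 220.] [array([ 466.4, -326.5]), array([ 41.5, 155.1]), np.float64(76.0)] [[386.0, -328.0], [537.0, -365.0], [547.0, -325.0], [396.0, -288.0]]
scene red 572 [254. 235.] [array([ 506.7, -193. ]), array([156.6,  38.5]), np.float64(36.2)] [[432.0, -224.0], [455.0, -255.0], [581.0, -162.0], [559.0, -131.0]]
scene red 1828 [541. 395.] [array([899.3, 530. ]), array([104. , 108.9]), np.float64(78.2)] [[835.0, 490.0], [942.0, 468.0], [963.0, 570.0], [857.0, 592.0]]
scene yel 350 [316. 281.] [array([652.8,  -7.7]), array([58.4, 43.6]), np.float64(5.7)] [[622.0, 11.0], [626.0, -32.0], [684.0, -27.0], [680.0, 17.0]]
scene yel 1798 [588. 408.] [array([928.4, 
[... 499 characters left out ...]
 np.float64(73.1)] [[400.0, -328.0], [531.0, -368.0], [540.0, -336.0], [409.0, -296.0]]
top red 524 [309. 303.] [array([377.1,  65.1]), array([138.9,  31.4]), np.float64(60.1)] [[329.0, 13.0], [356.0, -3.0], [425.0, 117.0], [398.0, 133.0]]
top red 441 [415. 326.] [array([ 303.9, -236.3]), array([ 32.4, 114.5]), np.float64(60.1)] [[246.0, -222.0], [346.0, -279.0], [362.0, -251.0], [262.0, -194.0]]
top yel 436 [112. 116.] [array([936.3, 629.5]), array([90.8, 79.6]), np.float64(79.0)] [[889.0, 593.0], [967.0, 577.0], [984.0, 666.0], [906.0, 682.0]]
top yel 340 [332. 204.] [array([658.1,  -8.4]), array([63.6, 44.5]), np.float64(6.6)] [[624.0, 10.0], [629.0, -34.0], [692.0, -27.0], [687.0, 17.0]]
```

View pics/s1.png

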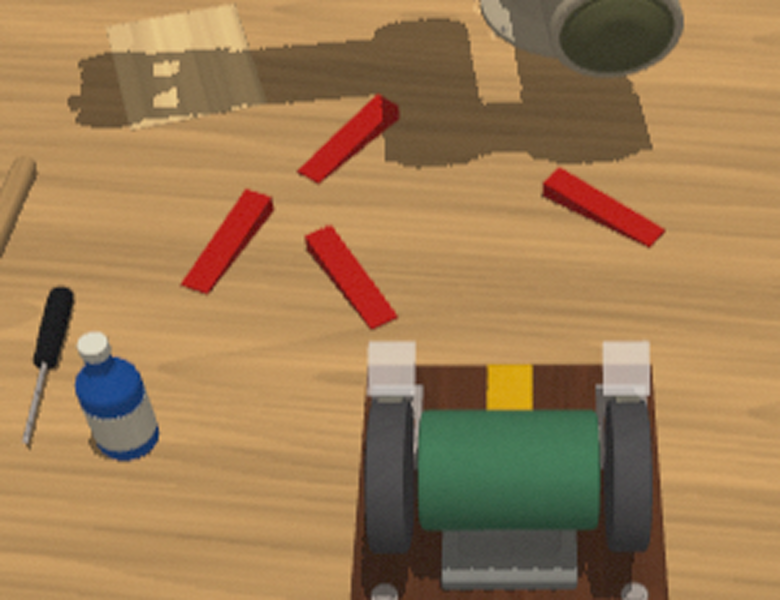

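The crop shows the target wedge's thick end nearest the robot at crop (260,200) and its thin end at (195,288). So its yaw is about -17° and the grip point is near (436,-322). The mark's edge midpoint is about (626,-11), with a yaw of about 6.5°.

drive_tool --commands "0.21 0.15 -0.08 0 0 -0.096 100;0.21 0.15 -0.08 0 0 -0.096 100;0.21 0.15 -0.08 0 0 -0.096 100;0.21 0.15 -0.08 0 0 -0.096 100;0.21 0.15 -0.08 0 0 -0.096 100;0.21 0.15 -0.08 0 0 -0.096 100;0.21 0.15 -0.08 0 0 -0.096 70;0.21 0.15 -0.08 0 0 -0.096 70;0.21 0.15 -0.08 0 0 -0.096 70;0.19 0.15 -0.08 0 0 -0.096 70;0 0 0 0 0 0 70;0 0 0 0 0 0 70" --force 40

```text
time_s: 2.25
eef_pos: [437.1, -321.9, 168.0]
ee_rot: [-0.0, 0.989, -0.15, -0.0]
force: [0.3, 0.5, -0.8]
grip_width: 0.702
grip_force: 0.0
```

```bash
python3 - <<'E'
from h import *
import rig
print(tips_ahead, tips_ahead() if callable(tips_ahead) else "")
s=sense();Rt=R(s["ee_rot"]);print(s["eef_pos"],s["grip_width"],np.degrees(np.arctan2(Rt[1,1],Rt[0,1])))
p=capture("wrist");cv2.imwrite("pics/w1.png",p["pixels"])
h=cv2.cvtColor(p["pixels"],cv2.COLOR_BGR2HSV)
m=((h[...,0]<6)|(h[...,0]>174))&(h[...,1]>150)&(h[...,2]>60)
k,l,st,c=cv2.connectedComponentsWithStats(m.astype(np.uint8))
for i in range(1,k):
    if st[i,4]<200: continue
    v,u=np.where(l==i);W=np.array([px2w(p,(a,b),10,s)[:2] for a,b in zip(u,v)],np.float32)
    r=cv2.minAreaRect(W);print(st[i],[np.round(x,1) for x in r],np.round(cv2.boxPoints(r)).tolist())
E
```

```text
17.0 
[ 437.10317293 -321.91716211  167.95809899] 0.7016423659944887 -107.20854304481995
[  301    62    52   214 10074] [array([ 466. , -330.2]), array([ 32.9, 145.8]), np.float64(71.8)] [[392.0, -323.0], [530.0, -369.0], [540.0, -337.0], [402.0, -292.0]]
[   14    98   203   159 10824] [array([ 506. , -190.9]), array([137.6,  42.4]), np.float64(38.4)] [[439.0, -217.0], [465.0, -250.0], [573.0, -165.0], [547.0, -132.0]]
[ 242  329   69  123 4310] [array([ 306.1, -238.1]), array([ 32.4, 121. ]), np.float64(58.4)] [[246.0, -220.0], [349.0, -284.0], [366.0, -256.0], [263.0, -193.0]]
```

View pics/w1.png

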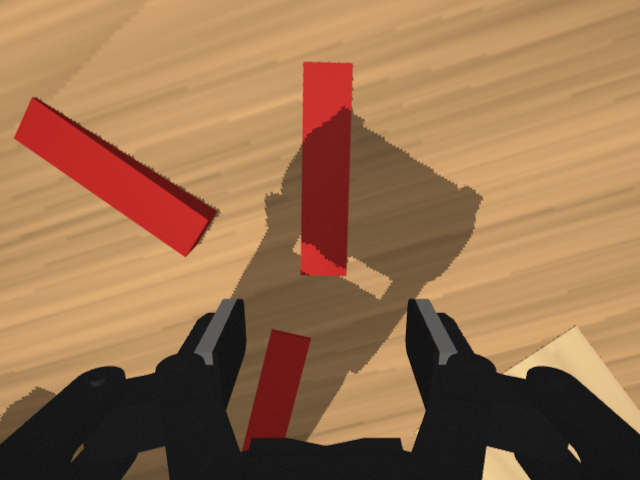

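The wrist view shows the target at columns 303–353, rows 63–275. Its far end looks slightly wider, so I'll check which end is thick by fitting both hypotheses to the mask.

```bash
cat > fit.py <<'E'
from h import *
from scipy.optimize import minimize
def prism(x,y,yaw):
    X=np.array([[ -70,s*16,z] for s in(-1,1) for z in(0,25)]+[[70,s*16,z] for s in(-1,1) for z in(0,4)],float)
    c,s=np.cos(yaw),np.sin(yaw)
    return np.c_[x+c*X[:,0]-s*X[:,1],y+s*X[:,0]+c*X[:,1],X[:,2]]
def fit(views,x0):
    """views: list of (pic,state,mask)"""
    def cost(q):
        t=0
        for p,s,m in views:
            P=np.array([w2px(p,X,s) for X in prism(*q)],np.float32)
            im=np.zeros(m.shape,np.uint8);cv2.fillConvexPoly(im,np.round(cv2.convexHull(P)*16).astype(np.int32),1,shift=4)
            t+=1-np.sum((im>0)&m)/np.sum((im>0)|m)
        return t
    r=minimize(cost,x0,method="Nelder-Mead",options=dict(initial_simplex=[x0]+[np.add(x0,d) for d in((6,0,0),(0,6,0),(0,0,.06))],xatol=.05,fatol=1e-4))
    return r.x,r.fun
def redmask(p,near):
    h=cv2.cvtColor(p["pixels"],cv2.COLOR_BGR2HSV)
    m=((h[...,0]<6)|(h[...,0]>174))&(h[...,1]>150)&(h[...,2]>50)
    k,l,st,c=cv2.connectedComponentsWithStats(m.astype(np.uint8))
    ok=[i for i in range(1,k) if st[i,4]>80]
    i=min(ok,key=lambda i:np.hypot(*(c[i]-near)));return l==i
E
python3 - <<'E'
from fit import *
s=sense()
V=[]
for n in("wrist","scene","top"):
    p=capture(n);st=s if n=="wrist" else None
    V.append((p,st,redmask(p,w2px(p,(468,-331,10),st))));print(n,V[-1][2].sum(),cam(p,st)[2])
for nm,vs in(("wrist",V[:1]),("scene",V[1:2]),("top",V[2:]),("all",V)):
    for yaw in(-.3,-.3+np.pi):print(nm,fit(vs,[468,-331,yaw]))
E
```

```text
wrist 10065 [ 508.36064967 -345.1810039   294.24025614]
scene 576 [1521.19943677   86.03513433 1298.94232825]
top 251 [ 432.48175783   12.54210966 1550.45752566]
wrist (array([ 4.68950946e+02, -3.31375809e+02, -3.19803476e-01]), np.float64(0.027444916892153115))
wrist (array([ 467.09182621, -330.34449124,    2.82251703]), np.float64(0.06928982725527832))
scene (array([ 4.66728742e+02, -3.29998892e+02, -3.04317972e-01]), np.float64(0.11520737327188935))
scene (array([ 463.70638825, -330.60030328,    2.88467602]), np.float64(0.18466353677621283))
top (array([ 4.71333333e+02, -3.33000000e+02, -3.16666667e-01]), np.float64(0.608424336973479))
top (array([ 471.52073286, -329.72664689,    2.83897494]), np.float64(0.6156202143950995))
all (array([ 4.69078490e+02, -3.31138165e+02, -3.14091860e-01]), np.float64(0.7686303164879987))
all (array([ 465.22749107, -329.85647945,    2.82808203]), np.float64(0.8964816783987923))
```

The fit confirms the thick end is nearest the robot. The pose is (469,-331.3) with yaw -18°. I'll descend and grip.

drive_tool --commands "-0.014 0.014 -0.3 0 0 -0.018 70;0 0 -0.3 0 0 0 70;0 0 -0.3 0 0 0 70;0 0 -0.3 0 0 0 70;0 0 -0.15 0 0 0 70;0 0 -0.13 0 0 0 70;0 0 0 0 0 0 70;0 0 0 0 0 0 20;0 0 0 0 0 0 20;0 0 0 0 0 0 20;0 0 0 0 0 0 20;0 0 0 0 0 0 20;0 0 0 0 0 0 20" --force 40

```text
time_s: 3.53
eef_pos: [435.8, -321.9, 21.8]
ee_rot: [0.001, 0.987, -0.158, 0.001]
force: [-0.9, -0.7, 6.7]
grip_width: 0.363
grip_force: 41.5
```

drive_tool --commands "0 0 0.1 0 0 0 20;0 0 0.2 0 0 0 20;0 0 0.25 0 0 0 20;0.061 0.296 0 0 0 0.0544 20;0.061 0.296 0 0 0 0.0544 20;0.061 0.296 0 0 0 0.0544 20;0.061 0.296 0 0 0 0.0544 20;0.061 0.296 0 0 0 0.0544 20;0.061 0.296 0 0 0 0.0544 20;0.061 0.296 0 0 0 0.0544 20;0.061 0.296 0 0 0 0.0544 20;0.061 0.296 0 0 0 0.0544 20;0.061 0.296 0 0 0 0.0544 20;0 0 -0.2 0 0 0 20;0 0 0 0 0 0 20;0 0 0 0 0 0 20;0 0 0 0 0 0 20"

```text
time_s: 4.95
eef_pos: [496.5, -25.9, 56.2]
ee_rot: [0.0, 0.999, 0.054, 0.0]
force: [0.4, 0.6, -0.7]
grip_width: 0.361
grip_force: 40.5
```

```bash
python3 - <<'E'
from h import *
s=sense();Rt=R(s["ee_rot"]);print(s["eef_pos"],s["force"],s["grip_width"],"tool x yaw",np.degrees(np.arctan2(Rt[1,0],Rt[0,0])),Rt[:,2])
p=capture("wrist")
im=p["pixels"].copy();h=cv2.cvtColor(im,cv2.COLOR_BGR2HSV)
m=(h[...,0]>18)&(h[...,0]<30)&(h[...,1]>150)&(h[...,2]>60)
k,l,st,c=cv2.connectedComponentsWithStats(m.astype(np.uint8));i=1+np.argmax(st[1:,4])
v,u=np.where(l==i);
for z in(26,30,34):
    r=cv2.minAreaRect(np.array([px2w(p,(a,b),z,s)[:2] for a,b in zip(u,v)],np.float32));print(z,np.round(r[1],1),r[2],np.round(cv2.boxPoints(r),1).tolist())
cv2.imwrite("pics/w2.png",im)
E
```

```text
[496.52163594 -25.85872408  56.17098156] [ 0.35183623  0.56930405 -0.65029936] 0.36139046837729577 tool x yaw 6.238180337431725 [ 6.56878414e-04 -2.55557390e-04 -9.99999752e-01]Traceback (most recent call last):
  File "<stdin>", line 6, in <module>
    return _wrapfunc(a, 'argmax', axis=axis, out=out, **kwds)
    return bound(*args, **kwds)
ValueError: attempt to get argmax of an empty sequence
```

```bash
python3 - <<'E'
from h import *
s=sense();p=capture("wrist");cv2.imwrite("pics/w2.png",p["pixels"])
E
```

```text
(no output)
```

View pics/w2.png

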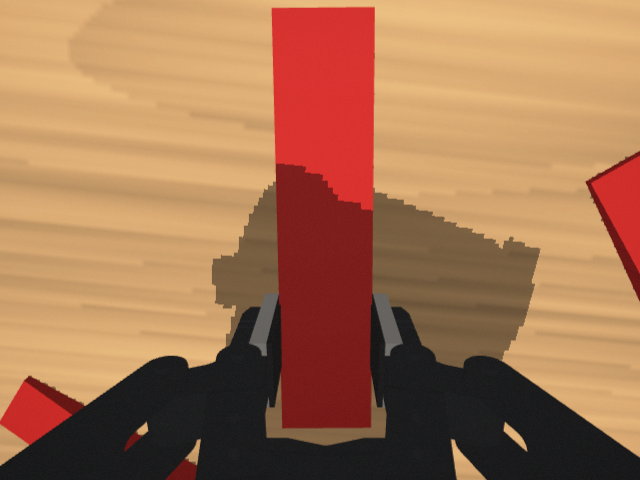

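The wrist view shows the wedge held squarely at columns 273–375, thin end ahead at row 8. Next I'll lower it to the bench.

drive_tool --commands "0 0 -0.15 0 0 0 20;0 0 -0.12 0 0 0 20;0 0 -0.05 0 0 0 20;0 0 -0.02 0 0 0 20;0 0 0 0 0 0 20;0 0 0 0 0 0 20"

```text
time_s: 5.55
eef_pos: [496.7, -25.6, 22.0]
ee_rot: [0.0, 0.999, 0.055, 0.001]
force: [-0.7, 0.2, -1.2]
grip_width: 0.362
grip_force: 40.5
```

```bash
python3 - <<'E'
from fit import *
s=sense();print(s["eef_pos"],s["force"])
p=capture("scene");m=redmask(p,w2px(p,(560,-18,10)));print(m.sum());cv2.imwrite("pics/s2.png",cv2.resize(p["pixels"][150:350,200:420],None,fx=3.6,fy=3,interpolation=2))
print(fit([(p,None,m)],[530,-22,.11]))
h=cv2.cvtColor(p["pixels"],cv2.COLOR_BGR2HSV)
y=(h[...,0]>18)&(h[...,0]<30)&(h[...,1]>150)&(h[...,2]>110)
k,l,st,c=cv2.connectedComponentsWithStats(y.astype(np.uint8));i=min(range(1,k),key=lambda i:np.hypot(*(c[i]-(316,281))))
v,u=np.where(l==i)
for z in(26,30,34):
  r=cv2.minAreaRect(np.array([px2w(p,(a,b),z)[:2] for a,b in zip(u,v)],np.float32));print(z,r[2],np.round(cv2.boxPoints(r),1).tolist())
E
```

```text
[496.70676134 -25.58407269  22.00570066] [-0.70710863  0.21426767 -1.24887109]
541
(array([ 5.29023225e+02, -2.06055129e+01,  1.07141155e-01]), np.float64(0.09075630252100841))
26 5.689766883850098 [[618.7999877929688, 10.800000190734863], [623.0999755859375, -32.70000076293945], [681.4000244140625, -26.899999618530273], [677.0999755859375, 16.600000381469727]]
30 5.689545154571533 [[621.5999755859375, 11.100000381469727], [625.9000244140625, -32.29999923706055], [684.0999755859375, -26.5], [679.7000122070312, 16.799999237060547]]
34 5.689420223236084 [[624.5, 11.300000190734863], [628.7999877929688, -31.899999618530273], [686.7000122070312, -26.200000762939453], [682.4000244140625, 17.100000381469727]]
```

View pics/s2.png

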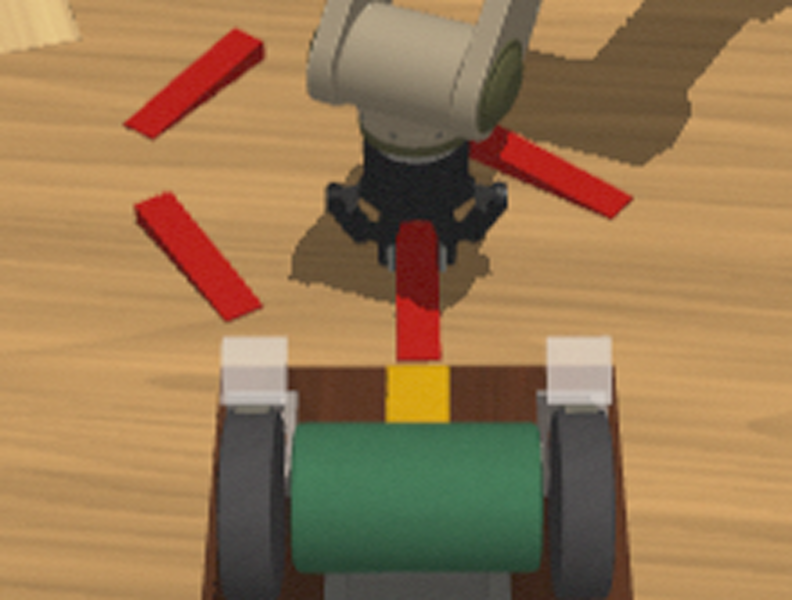

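The wedge's thin end at crop (418,360) is lined up with the yellow mark at (418,395). I'll slide it in under the edge.

drive_tool --commands "0.06 0.0065 0 0 0 0 20;0.1 0.011 0 0 0 0 20;0.1 0.011 0 0 0 0 20;0.1 0.011 0 0 0 0 20;0.06 0.0065 0 0 0 0 20;0.03 0.0033 0 0 0 0 20;0 0 0 0 0 0 20;0 0 0 0 0 0 20"

```text
time_s: 6.27
eef_pos: [542.0, -20.3, 21.7]
ee_rot: [0.0, 0.998, 0.055, 0.001]
force: [2.0, 0.1, 2.2]
grip_width: 0.364
grip_force: 41.0
```

drive_tool --commands "0.02 0.0022 0 0 0 0 20;0.02 0.0022 0 0 0 0 20;0 0 0 0 0 0 20"

```text
time_s: 6.52
eef_pos: [544.9, -19.9, 21.7]
ee_rot: [-0.0, 0.998, 0.055, -0.001]
force: [-5.3, 0.2, 8.6]
grip_width: 0.359
grip_force: 41.7
```

drive_tool --commands "0.02 0.0022 0 0 0 0 20;0.02 0.0022 0 0 0 0 20;0 0 0 0 0 0 20"

```text
time_s: 6.77
eef_pos: [548.9, -19.4, 21.7]
ee_rot: [-0.0, 0.998, 0.055, -0.001]
force: [-5.0, -1.6, 7.9]
grip_width: 0.364
grip_force: 41.6
```

drive_tool --commands "0.02 0.0022 0 0 0 0 20;0.02 0.0022 0 0 0 0 20;0 0 0 0 0 0 20"

```text
time_s: 7.02
eef_pos: [552.9, -19.0, 21.7]
ee_rot: [-0.0, 0.998, 0.055, -0.001]
force: [-4.4, -0.1, 8.5]
grip_width: 0.363
grip_force: 41.6
```

A steady -5 N with +8 N vertical is bench drag, not jamming. I'll ease up a hair and continue.

drive_tool --commands "0 0 0.004 0 0 0 20;0.02 0.0022 0 0 0 0 20;0.02 0.0022 0 0 0 0 20;0 0 0 0 0 0 20"

```text
time_s: 7.35
eef_pos: [557.6, -18.5, 21.8]
ee_rot: [0.0, 0.998, 0.055, 0.0]
force: [-1.3, -0.3, 3.5]
grip_width: 0.364
grip_force: 41.1
```

drive_tool --commands "0.02 0.0022 0 0 0 0 20;0.02 0.0022 0 0 0 0 20;0 0 0 0 0 0 20"

```text
time_s: 7.6
eef_pos: [561.6, -18.0, 21.7]
ee_rot: [0.0, 0.998, 0.055, 0.0]
force: [-1.5, 0.0, 3.5]
grip_width: 0.361
grip_force: 41.1
```

drive_tool --commands "0.02 0.0022 0 0 0 0 20;0.02 0.0022 0 0 0 0 20;0 0 0 0 0 0 20"

```text
time_s: 7.85
eef_pos: [565.5, -17.6, 21.8]
ee_rot: [0.0, 0.998, 0.055, 0.0]
force: [-2.4, 0.1, 4.1]
grip_width: 0.362
grip_force: 41.2
```

drive_tool --commands "0.02 0.0022 0 0 0 0 20;0.02 0.0022 0 0 0 0 20;0 0 0 0 0 0 20"

```text
time_s: 8.1
eef_pos: [569.5, -17.1, 21.8]
ee_rot: [0.0, 0.998, 0.055, 0.0]
force: [-1.8, 0.4, 4.2]
grip_width: 0.366
grip_force: 41.2
```

drive_tool --commands "0.02 0.0022 0 0 0 0 20;0 0 0 0 0 0 20"

```text
time_s: 8.27
eef_pos: [571.4, -16.9, 21.8]
ee_rot: [0.0, 0.998, 0.055, 0.0]
force: [-3.3, -0.1, 4.4]
grip_width: 0.362
grip_force: 41.3
```

drive_tool --commands "0.02 0.0022 0 0 0 0 20;0 0 0 0 0 0 20"

```text
time_s: 8.43
eef_pos: [573.4, -16.7, 21.7]
ee_rot: [0.0, 0.998, 0.055, 0.0]
force: [-2.9, -0.1, 4.6]
grip_width: 0.359
grip_force: 41.3
```

drive_tool --commands "0.02 0.0022 0 0 0 0 20;0 0 0 0 0 0 20"

```text
time_s: 8.6
eef_pos: [575.3, -16.5, 21.7]
ee_rot: [0.0, 0.998, 0.055, 0.0]
force: [-3.2, -0.4, 4.2]
grip_width: 0.362
grip_force: 41.3
```

drive_tool --commands "0.02 0.0022 0 0 0 0 20;0 0 0 0 0 0 20"

```text
time_s: 8.77
eef_pos: [577.4, -16.3, 21.7]
ee_rot: [0.0, 0.998, 0.055, 0.0]
force: [-1.8, -0.3, 5.6]
grip_width: 0.362
grip_force: 41.3
```

drive_tool --commands "0.02 0.0022 0 0 0 0 20;0 0 0 0 0 0 20"

```text
time_s: 8.93
eef_pos: [579.3, -16.0, 21.7]
ee_rot: [-0.0, 0.998, 0.055, 0.0]
force: [-1.9, -0.4, 4.6]
grip_width: 0.361
grip_force: 41.3
```

drive_tool --commands "0.02 0.0022 0 0 0 0 20;0 0 0 0 0 0 20"

```text
time_s: 9.1
eef_pos: [581.3, -15.8, 21.8]
ee_rot: [0.0, 0.998, 0.055, 0.0]
force: [-2.4, 0.0, 5.1]
grip_width: 0.366
grip_force: 41.3
```

drive_tool --commands "0.02 0.0022 0 0 0 0 20;0 0 0 0 0 0 20"

```text
time_s: 9.27
eef_pos: [583.4, -15.6, 21.8]
ee_rot: [0.0, 0.998, 0.055, 0.0]
force: [-3.4, 0.5, 5.5]
grip_width: 0.36
grip_force: 41.3
```

drive_tool --commands "0.02 0.0022 0 0 0 0 20;0 0 0 0 0 0 20"

```text
time_s: 9.43
eef_pos: [585.2, -15.4, 21.8]
ee_rot: [-0.0, 0.998, 0.055, -0.0]
force: [-2.8, -0.0, 6.1]
grip_width: 0.367
grip_force: 41.4
```

drive_tool --commands "0.02 0.0022 0 0 0 0 20;0 0 0 0 0 0 20"

```text
time_s: 9.6
eef_pos: [586.6, -15.2, 21.7]
ee_rot: [-0.0, 0.998, 0.055, -0.001]
force: [-7.7, -0.4, 8.7]
grip_width: 0.365
grip_force: 41.7
```

drive_tool --commands "0.02 0.0022 0 0 0 0 20;0 0 0 0 0 0 20"

```text
time_s: 9.77
eef_pos: [588.0, -15.0, 21.7]
ee_rot: [-0.0, 0.998, 0.055, -0.002]
force: [-11.2, -1.5, 10.9]
grip_width: 0.362
grip_force: 42.0
```

drive_tool --commands "0.02 0.0022 0 0 0 0 20;0 0 0 0 0 0 20"

```text
time_s: 9.93
eef_pos: [589.3, -14.8, 21.8]
ee_rot: [-0.0, 0.998, 0.055, -0.003]
force: [-15.2, -1.3, 15.9]
grip_width: 0.359
grip_force: 42.3
```

Contact came at about x=586, and the wedge is now lightly jammed. I'll release, rise, and go behind the thick end with the fingers shut.

drive_tool --commands "0 0 0 0 0 0 45;0 0 0 0 0 0 60;0 0 0 0 0 0 60;0 0 0 0 0 0 60;0 0 0.1 0 0 0 60;0 0 0.3 0 0 0 60;0 0 0.3 0 0 0 60;-0.3 -0.033 0 0 0 0 60;-0.3 -0.033 0 0 0 0 0;-0.1 -0.011 0 0 0 0 0;0 0 0 0 0 0 0;0 0 0 0 0 0 0;0 0 0 0 0 0 0;0 0 0 0 0 0 0"

```text
time_s: 11.1
eef_pos: [522.2, -22.5, 91.8]
ee_rot: [0.0, 0.998, 0.055, 0.0]
force: [-0.4, -0.2, -0.1]
grip_width: 0.002
grip_force: 0.0
```

```bash
python3 - <<'E'
from fit import *
s=sense();Rt=R(s["ee_rot"]);print(s["eef_pos"],s["force"],s["grip_width"],np.degrees(np.arctan2(Rt[1,0],Rt[0,0])))
p=capture("wrist");cv2.imwrite("pics/w3.png",p["pixels"])
E
```

```text
[522.19534364 -22.45683979  91.83910172] [-0.35856719 -0.2208949  -0.12673718] 0.0019538079973688096 6.308169802942786
```

View pics/w3.png

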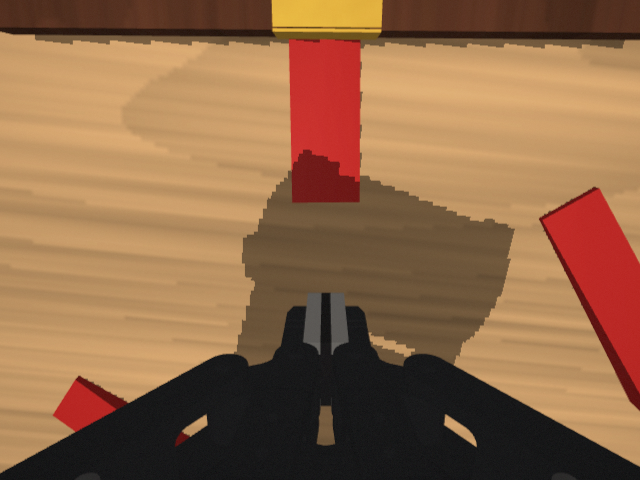

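The wedge sits square and centred on the mark: wedge columns 290–360, mark 272–382. I'll lower the shut fingers behind the thick end and push.

drive_tool --commands "0 0 -0.3 0 0 0 0;0 0 -0.28 0 0 0 0;0 0 -0.1 0 0 0 0;0 0 0 0 0 0 0;0.08 0.009 0 0 0 0 0;0.04 0.0044 0 0 0 0 0;0 0 0 0 0 0 0"

```text
time_s: 11.73
eef_pos: [535.3, -21.3, 25.2]
ee_rot: [0.001, 0.998, 0.055, 0.002]
force: [0.2, 0.1, 0.1]
grip_width: -0.002
grip_force: 0.0
```

drive_tool --commands "0.02 0.0022 0 0 0 0 0;0.02 0.0022 0 0 0 0 0;0 0 0 0 0 0 0"

```text
time_s: 11.98
eef_pos: [537.8, -20.7, 24.2]
ee_rot: [0.0, 0.998, 0.055, 0.0]
force: [-0.9, -0.1, -0.4]
grip_width: -0.005
grip_force: 0.0
```

drive_tool --commands "0.02 0.0022 0 0 0 0 0;0 0 0 0 0 0 0"

```text
time_s: 12.15
eef_pos: [539.6, -20.4, 23.8]
ee_rot: [0.0, 0.998, 0.055, 0.0]
force: [-0.3, 0.3, -0.9]
grip_width: 0.001
grip_force: 0.0
```

drive_tool --commands "0.01 0.0011 0 0 0 0 0;0.01 0.0011 0 0 0 0 0;0 0 0 0 0 0 0"

```text
time_s: 12.4
eef_pos: [541.5, -20.2, 23.7]
ee_rot: [0.0, 0.998, 0.055, 0.0]
force: [-0.0, 0.5, -0.2]
grip_width: 0.001
grip_force: 0.0
```

drive_tool --commands "0.01 0.0011 0 0 0 0 0;0 0 0 0 0 0 0"

```text
time_s: 12.57
eef_pos: [542.5, -20.1, 23.7]
ee_rot: [0.0, 0.998, 0.055, 0.0]
force: [0.6, -0.5, -0.3]
grip_width: -0.005
grip_force: 0.0
```

drive_tool --commands "0.01 0.0011 0 0 0 0 0;0 0 0 0 0 0 0"

```text
time_s: 12.73
eef_pos: [543.4, -20.0, 23.7]
ee_rot: [-0.0, 0.998, 0.055, -0.0]
force: [-1.0, 0.2, 0.9]
grip_width: -0.003
grip_force: 0.0
```

drive_tool --commands "0.01 0.0011 0 0 0 0 0;0 0 0 0 0 0 0"

```text
time_s: 12.9
eef_pos: [543.7, -19.9, 23.6]
ee_rot: [-0.0, 0.998, 0.055, -0.001]
force: [-4.5, -1.0, 2.7]
grip_width: 0.003
grip_force: 2.3
```

drive_tool --commands "0.01 0.0011 0 0 0 0 0;0 0 0 0 0 0 0"

```text
time_s: 13.07
eef_pos: [543.8, -19.8, 23.5]
ee_rot: [-0.0, 0.998, 0.055, -0.002]
force: [-9.1, -2.8, 5.4]
grip_width: 0.003
grip_force: 4.9
```

drive_tool --commands "0.01 0.0011 0 0 0 0 0;0 0 0 0 0 0 0"

```text
time_s: 13.23
eef_pos: [544.2, -19.7, 23.5]
ee_rot: [-0.0, 0.998, 0.055, -0.003]
force: [-14.3, -2.3, 9.0]
grip_width: -0.001
grip_force: 6.9
```

drive_tool --commands "0.01 0.0011 0 0 0 0 0;0 0 0 0 0 0 0"

```text
time_s: 13.4
eef_pos: [544.7, -19.5, 23.5]
ee_rot: [-0.0, 0.998, 0.055, -0.004]
force: [-16.0, -2.1, 10.5]
grip_width: -0.002
grip_force: 8.1
```

The push is 16 N, within the 12–22 N band, so I'll back off and rise.

drive_tool --commands "-0.05 -0.0055 0 0 0 0 0;-0.15 -0.016 0 0 0 0 0;-0.2 -0.022 0 0 0 0 0;0 0 0.3 0 0 0 0;0 0 0.38 0 0 0 0;0 0 0 0 0 0 0;0 0 0 0 0 0 0;0 0 0 0 0 0 0"

```text
time_s: 14.07
eef_pos: [507.2, -23.8, 91.3]
ee_rot: [-0.0, 0.998, 0.055, -0.0]
force: [-0.3, 0.1, 0.1]
grip_width: -0.002
grip_force: 0.0
```

```bash
python3 - <<'E'
from h import *
p=capture("wrist");cv2.imwrite("pics/w4.png",p["pixels"])
E
```

```text
(no output)
```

View pics/w4.png

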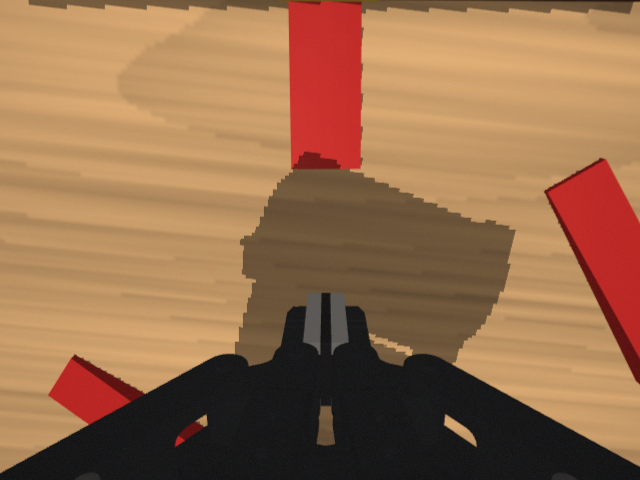

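The wedge stayed square under the edge (columns 290–361, thick end at row 168) and the gripper is clear. I'm handing the job in.

```bash
python3 -c "
from rig import *
print(finish_job())"
```

```text
the job is handed in; nothing more can be done
None
```

I handed the job in: the red wedge farthest to the right is in square under the board's front edge at the yellow mark. I pushed its thick end to about 16 N with the wedge let go, and it stayed put when I backed the arm off; the hand-in gave no verdict, so I can't confirm the pass.

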